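# Square the rosin in the bench hook and lift it in the tongs

### The arm

A 6-joint arm with a two-finger parallel gripper is mounted at the origin on a cart in front of the work surface, level with it; the furniture and walls round the work are solid. World frame = base frame: x ahead of the robot, y to its left, z up, the work surface at z = 0. Lengths are in m, angles in rad, forces in N, time in s.
With the tool pointing down it reaches from about 0.4 to 0.825 m from the base axis. Payload 7 kg.
Tool frame: the origin (TCP) lies at the very end of the fingers, on their centre line; the grasp point (between the pads) lies arm.hold_point_z behind it (arm.hold_point_z is the distance from the TCP to the grasp point, in m); z points along the fingers, y is the line along which they close (so a half turn about z gives the same grasp; the last joint's range is limited). The gripper opens to 88 mm and grips with 3 to 60 N. Pads are 19 mm wide; open, the fingers measure 130 mm over their backs; the gripper's body (78 mm by 193 mm) begins 47 mm behind the grasp point.
Start: joints at [1.436, 0.359, 0.012, 0, -1.224, -0.288], TCP at [0.277, 0.616, 0.227] pointing down, gripper open.
Joint ranges: [-3.07, 3.07], [-1.43, 2.12], [-1.02, 1.25], [-3.03, 1.67], [-3.05, -0], [-3.03, 3.03]. Speed limits (rad/s): [2.39, 2.39, 3.01, 3.14, 3.14, 3.14].

### API

Orientations are given as [roll, pitch, yaw] about the fixed x, y, z axes, in that order (R = Rz(yaw) Ry(pitch) Rx(roll)).
In Python, from station import arm, eyes gives the robot as it stands (arm), with the cameras (eyes).
- The arm moves only by the shell command python3 nudge.py FILE [FORCE], which reads ROWS from the file FILE. ROWS is 1 to 20 rows, parted by a bar, with the numbers parted by spaces; each row has 5 numbers: the finger opening in m, then dx, dy, dz in normalised numbers (1 is 0.8 m), then a turn about the tool's z in shares of pi rad (1.0 is pi rad); each row is the pose to reach, as a shift and turn from the pose commanded when the command began, along the tool's axes at that moment; what a row does not reach only later rows make up. A row lasts 1/12 s, in which the tool goes at most 0.0417 m and 0.125 rad, less where a joint would pass 70% of its speed; a pose out of reach is approached as far as the arm can. The fingers move at their own pace and stop on an object; FORCE is the grip in N (left out, the last holds). Time passes only in rows, so rows that do not move let the fingers close. It prints the time, the measured TCP pose, the force, the opening and the grip force at its end. No shift or turn number may pass 1 either way. Input that does not fit is refused with a message, and nothing moves.
- arm.get_state(): the state, without advancing time (a new reading comes with each control period).
- eyes.grab_frame(name): name is "side" or "top" or "wrist"; returns the picture (480x640x3 uint8, red, green, blue); there is no depth.
- eyes.camera_params(name): a dict with "fx", "fy", "cx", "cy" (pixels), "D" ([k1, k2, p1, p2, k3] as OpenCV has them; the pictures are not rectified), "T" (4x4, takes a point from camera to world coordinates); the wrist camera has in their place "hand_eye" (4x4, takes a point from camera to tool coordinates, whose origin is the TCP and whose axes are the flange's). Camera axes: x right, y down, z forward; pixel columns grow to the right and rows downward; lengths in m; the calibration is good to about 2 mm. A picture is of the moment at which its call begins: read the wrist's pose just before it. camera_params takes no time and is no camera call.
- arm.job_done(): hands the job in; it is judged then, once.
The state is a dict: "t": time; "q": joint angles; "qd": joint speeds; "joint_efforts": joint torques, N m; "eef_pos": TCP position; "ee_rot": TCP orientation; "force": force on the tool from outside, world axes, zero at the start; "moment": the same for the moment, N m; "width": finger opening in m; "gripper_force": force on a finger pad.
Only numpy, scipy, OpenCV 4.12 (cv2) and the standard library are available. Lean on these libraries where they do the work, as an engineer would, in place of code of your own. Each camera call takes 0.05 s, during which the arm holds its last target. There are 200 camera calls.

### The job

The wooden base of the rosin cake is to be varnished underneath. With the fingertips, push the rosin along the bench hook until it sits square and flush in the corner of the two low fences, its long side along the left fence and one end against the far fence; then take the sprung tongs by their wooden scales, close the jaws across the wooden base and lift the rosin about 10 cm off the board. Finish holding it there, level and still, in the tongs alone: do not let go, never lift the rosin with the fingers, and leave the other things on the bench where they are.

Things in the scene. Friction and masses are not known exactly. Their poses are not given: they have to be found in the camera images.
- rosin: Loose rosin cake on a wooden base block, 60 g. Base 30 (x) x 65 (y) x 16 mm high; the dark red resin on it, set in 5 mm from the base's sides, reaches 24 mm. Origin: centre of the underside; y along its length, z up; symmetric end for end. It starts on the bench hook, short of its place in the corner by 5 to 8 cm along the hook's x and 4 to 7 cm along y, its length within 0.4 rad of the hook's x.
- bench_hook: Plywood board fixed to the bench, 180 (x) x 140 (y) x 15 mm. Origin: centre of the underside; x away from the robot (within 0.25 rad), y left. Wooden fences 18 mm wide, only 5 mm higher than the board, stand along its far edge (inner face at x = +72 mm) and left edge (inner face at y = +52 mm) and meet in the far left corner; the near and right edges are open.
- seat (a point): Point on the bench hook's top face (15 mm above the bench) where the centre of the rosin's underside lies when flush in the corner: x = +39.5, y = +37 mm from the hook's origin; axes as the hook's. The rosin's length (its y) then lies along this x, either way round.
- tongs: Sprung steel-strip tongs lying flat on the bench, loose, 150 g, 220 mm long, 22 mm high, centre of mass near the origin. Origin: underside, midway between the two dark wooden grip scales; x to the jaws, y to the left arm, z up. Upright hinge at x = -100 mm. Jaws at x = +100, inner faces 54 mm apart when open; widest 75 mm, at the jaws. The frame belongs to the left arm.
- tongs_grip (a point): Where to grip the tongs from above, along their y: middle of the scales, 11 mm above the tongs' underside; axes as the tongs'. Scales 76 mm long, 22 mm high, 60 mm over their outer faces when open, 48 mm with the jaws on the 30 mm base. Their spring pushes back with 6 N (open) to 8 N (on the base), so squeezed to 55 to 57 mm they are held for carrying, the jaws still 44 to 48 mm apart.
- tongs_arm (a joint): Hinge of the tongs' right arm against the left: 0 = fully open, grows as the tongs close; 0.12 rad with the jaws on the 30 mm base; limit 0.24 rad.
- jaw_left: Left jaw of the tongs, rubber pad 24 long x 7 thick, from 2 to 20 mm above the underside of the tongs. Origin: middle of its inner face, level with the underside of the tongs.
- jaw_right: Right jaw, likewise, on the tongs' moving arm.
- wax_block: Bystander: yellow beeswax block 35 x 60 x 22 mm, between the tongs and the bench hook. Origin under its centre. Behind it, from x = 0.47 on, stand a tall upright case (0.6 m) and a bottle (0.2 m), fixed: carry things across in front of them.
- white_glue: Bystander: white glue bottle with a pointed nozzle, 60 mm wide, 150 mm high, beyond the bench hook to the left. Origin under its centre.
- red_lid_jar: Bystander: glass jar with a red lid, 68 mm wide, 85 mm high, at the front of the bench, left of the bench hook. Origin under its centre.
- spool_clamp: Bystander: upright wooden spool clamp, 30 mm wide, 85 mm high, right of the bench hook. Origin under its centre.
- thumb_plane: Bystander: small brass finger plane 25 x 50 x 30 mm, right of the bench hook. Origin under its centre.
- varnish_brush: Bystander: varnish brush 215 mm long, 15 mm thick, lying at the far left. Origin under its centre.

How it is judged:
On the way, in this order (a step that is already met when the one before it is completed fails the run):
1. the rosin sits square and flush in the fence corner (within 3 mm of each fence, within 0.06 rad), flat on the board (x of rosin in the frame of seat between -0.003 and 0.003 m and y of rosin in the frame of seat between -0.003 and 0.003 m and z of rosin in the frame of seat between -0.003 and 0.003 m and angle between the y axis of rosin and the x axis of seat, either way round below 0.06 rad), for 0.3 s.
2. with the rosin still on the board in the corner (within 15 mm), both jaws of the tongs close on it, the fingers holding the tongs (contact force between each of jaw_left, jaw_right and rosin above 0.5 N and horizontal distance between rosin and seat below 0.015 m and z of rosin in the frame of seat below 0.005 m and contact force between the fingers and tongs above 1 N), for 0.2 s.
At the end, for the whole second after the job is handed in: The rosin is held between both jaws of the tongs (over 0.5 N on each), the tongs gripped by the robot's fingers, its underside 60 to 160 mm above the board, within 0.35 rad of level, at rest, touched neither by the robot nor by the bench hook (contact force between each of jaw_left, jaw_right and rosin above 0.5 N and contact force between the fingers and tongs above 1 N and contact force between each of the arm, the fingers and rosin below 0.1 N and contact force between each of tongs, rosin and bench_hook below 0.1 N and z of rosin in the frame of seat between 0.06 and 0.16 m and angle between rosin's own z axis and vertical below 0.35 rad and linear speed of rosin below 0.03 m/s); the arm keeps its last pose, push and grip.
It fails at once if the fingers lift the rosin (contact force between the fingers and rosin above 0.5 N and z of rosin in the frame of seat above 0.012 m).
It fails at once if one of the other things on the bench is moved more than 30 mm (distance of any of wax_block, white_glue, red_lid_jar, spool_clamp, thumb_plane, varnish_brush from where it was at the start of the episode above 0.03 m).
It also fails if it takes over 70 s, if anything falls off the work surface, if the arm or the gripper's body presses on something with over 40 N, if the wrist force passes 120 N, or if a joint passes its speed limit or range.

## Working session

There is one attempt and no reset: what is moved stays moved. The work goes in short steps, Python scripts to look and compute and a shell command to move; the robot and the scene stay as the last step left them, time stands still between calls to the robot, and variables do not carry over. Pictures are saved under pics/ and viewed, at most 10 in all, crops included, and the job is handed in when it is done.

```bash
ls; mkdir -p pics
python3 - <<'E'
from station import arm, eyes
import cv2
s=arm.get_state();print(s['t'],s['eef_pos'],s['ee_rot'],s['width'],s['force'],arm.hold_point_z)
for n in("top","side"):
    cv2.imwrite(f"pics/{n}0.png",eyes.grab_frame(n)[:,:,::-1])
    p=eyes.camera_params(n);print(n,p)
print(eyes.camera_params("wrist"))
E
```

```text
nudge.py
pics
station.py
0.0 [0.27676792 0.61511185 0.22560995] [ 3.13991746e+00 -1.56786540e-04 -4.22877894e-01] 0.08793001772704975 [-0.23516688  0.93319427  0.67554128] 0.0188
top {'fx': 512.323747095375, 'fy': 512.323747095375, 'cx': 317.98513927331555, 'cy': 235.6592736942452, 'D': array([-0.08924388,  0.        ,  0.        ,  0.        ,  0.        ]), 'T': array([[ 8.99314409e-03, -9.95189594e-01,  9.75540642e-02,
         3.64762349e-01],
       [-9.99958751e-01, -8.82610001e-03,  2.14373687e-03,
         3.83320581e-02],
       [-1.27240269e-03, -9.75693191e-02, -9.95227918e-01,
         1.32909442e+00],
       [ 0.00000000e+00,  0.00000000e+00,  0.00000000e+00,
         1.00000000e+00]])}
side {'fx': 443.4364231642602, 'fy': 443.4364231642602, 'cx': 317.4469035903087, 'cy': 240.00686676969286, 'D': array([0.01596775, 0.        , 0.        , 0.        , 0.        ]), 'T': array([[-0.98642741, -0.10557625,  0.12575618,  0.32447971],
       [-0.16412256,  0.65716743, -0.7356594 ,  1.04056203],
       [-0.00497471, -0.74631402, -0.66557541,  0.9607903 ],
       [ 0.        ,  0.        ,  0.        ,  1.        ]])}
{'fx': 355.75672125391037, 'fy': 355.75672125391037, 'cx': 317.85032155977166, 'cy': 237.0573636206693, 'D': array([0.02408522, 0.        , 0.        , 0.        , 0.        ]), 'hand_eye': array([[ 1.29181489e-04, -9.63195577e-01, -2.68801533e-01,
         7.19445655e-02],
       [ 9.99999512e-01,  3.87761224e-04, -9.08880491e-04,
        -4.74481477e-04],
       [ 9.79660480e-04, -2.68801285e-01,  9.63195157e-01,
        -1.57700036e-01],
       [ 0.00000000e+00,  0.00000000e+00,  0.00000000e+00,
         1.00000000e+00]])}
```

View pics/top0.png

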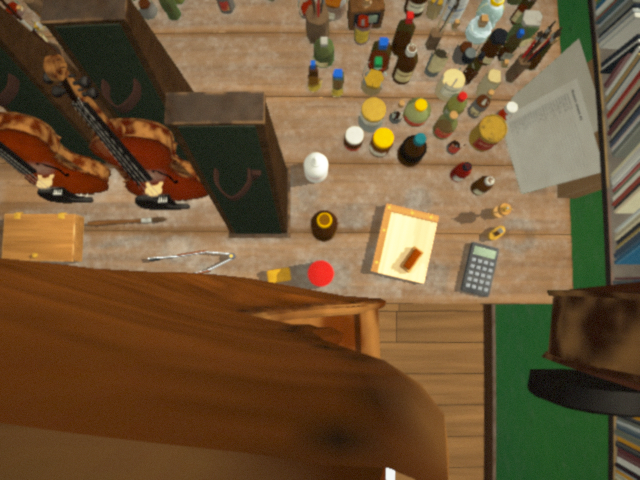

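View pics/side0.png

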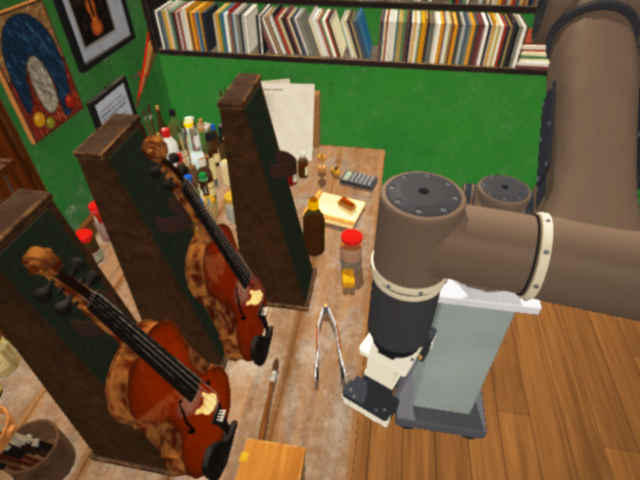

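The top view shows the bench hook around (404,245), the rosin at (411,260), the tongs at (145–235, 250–272), the wax at (278,275) and the red lid at (320,273). The side view shows the tongs' apex at (323,307), farthest from that camera. Next is the wrist view over the tongs.

```bash
cat > h.py <<'E'
from station import arm, eyes
import numpy as np, cv2
from scipy.spatial.transform import Rotation as R
def tool():
    s=arm.get_state();T=np.eye(4);T[:3,:3]=R.from_euler('xyz',s['ee_rot']).as_matrix();T[:3,3]=s['eef_pos'];return T
def shot(n):
    p=eyes.camera_params(n)
    T=tool()@p['hand_eye'] if n=='wrist' else p['T']
    return eyes.grab_frame(n)[:,:,::-1].copy(),p,T
def px2w(uv,p,T,z):
    K=np.array([[p['fx'],0,p['cx']],[0,p['fy'],p['cy']],[0,0,1]])
    d=cv2.undistortPoints(np.array(uv,float).reshape(-1,1,2),K,p['D']).reshape(-1,2)
    d=np.c_[d,np.ones(len(d))]@T[:3,:3].T
    return T[:3,3]+d*((z-T[2,3])/d[:,2])[:,None]
def totool(v): return tool()[:3,:3].T@np.array(v)
E
python3 - <<'E'
from h import *
im,p,T=shot('wrist');cv2.imwrite('pics/w0.png',im);np.savez('w0.npz',T=T)
p2=eyes.camera_params('top');p2T=p2['T']
print(px2w([[388,206],[438,217],[371,273],[425,283],[411,260],[278,275]],p2,p2T,.018).round(3))
print(px2w([[146,259],[232,255],[201,272]],p2,p2T,.02).round(3), px2w([[320,273]],p2,p2T,.085).round(3))
E
```

```text
[[ 0.572 -0.14   0.018]
 [ 0.545 -0.27   0.018]
 [ 0.399 -0.095  0.018]
 [ 0.374 -0.234  0.018]
 [ 0.433 -0.198  0.018]
 [ 0.391  0.142  0.018]]
[[0.429 0.485 0.02 ]
 [0.441 0.261 0.02 ]
 [0.397 0.34  0.02 ]] [[0.396 0.035 0.085]]
```

View pics/w0.png

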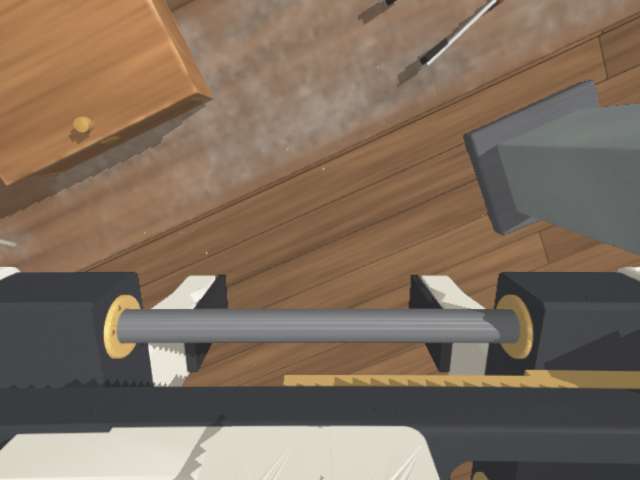

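The wrist view misses the tongs; it shows only the bench edge and a wooden box at the upper left. I'll move over the tongs on the way.

The rows are not in the units I measure in: shifts go in shares of 0.8 m and turns go in shares of pi rad. I convert before sending: 0.204 m / 0.8 = 0.255, 0.177 m / 0.8 = 0.2213, -0.42 rad / 3.1416 = -0.1337.

```bash
echo '0.088 0.05 0.0438 0 -0.0318 | 0.088 0.1 0.0875 0 -0.0637 | 0.088 0.1375 0.125 0 -0.0955 | 0.088 0.175 0.1625 0 -0.1273 | 0.088 0.2125 0.1875 0 -0.1337 | 0.088 0.25 0.2213 0 -0.1337 | 0.088 0.255 0.2213 0 -0.1337 | 0.088 0.255 0.2213 0 -0.1337 | 0.088 0.255 0.2213 0 -0.1337 | 0.088 0.255 0.2213 0 -0.1337' > path.dat && python3 nudge.py path.dat
python3 - <<'E'
from h import *
im,p,T=shot('wrist');cv2.imwrite('pics/w1.png',im);np.savez('w1.npz',T=T)
print(arm.get_state()['q'].round(3))
p=eyes.camera_params('top');print(px2w([[229,235],[288,236],[323,238]],p,p['T'],0).round(3))
E
```

```text
t: 0.98
eef_pos: [0.3904, 0.3706, 0.2266]
ee_rot: [-3.141, 0.0, -0.003]
force: [0.6, -0.7, 0.1]
width: 0.0874
gripper_force: 0.0
[ 1.124  0.134 -0.289 -0.    -1.147  0.444]
[[0.495 0.274 0.   ]
 [0.493 0.119 0.   ]
 [0.489 0.028 0.   ]]
```

View pics/w1.png

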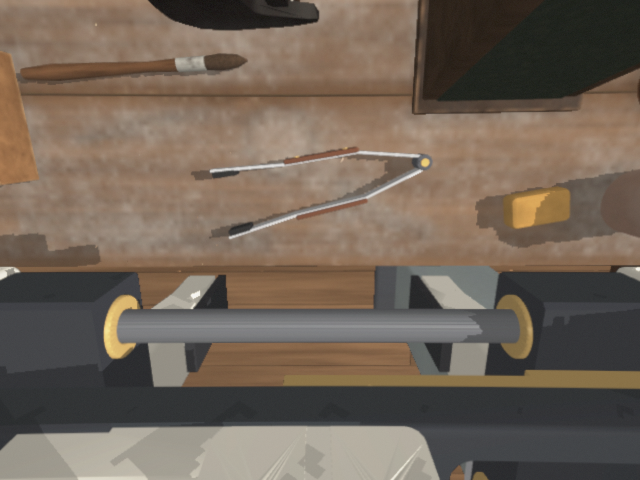

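The wrist view shows the tongs with the hinge at (425,161) and the jaws at (226,173) and (240,229). The scales run (285,163)–(358,150) and (297,217)–(367,199). The wax is at (538,208) and the case's front edge at row 110.

Run:
```python
from h import *
p=eyes.camera_params('wrist');T=np.load('w1.npz')['T']
im=cv2.imread('pics/w1.png');hsv=cv2.cvtColor(im,cv2.COLOR_BGR2HSV)
roi=hsv[140:245,200:440]
P=px2w([[425,161],[211,174],[230,237],[285,163],[358,150],[297,217],[367,199]],p,T,.022);print(P.round(4))
h=P[0];tip=(P[1]+P[2])/2;sc=P[3:].mean(0);
for m in (tip,sc): d=m-h;print(np.linalg.norm(d),np.arctan2(d[1],d[0]))
d=(tip-h)/np.linalg.norm(tip-h);print('origin',h+.1*d, sc)
print(px2w([[415,111],[580,109]],p,T,0).round(3))
```

```text
[[0.4398 0.2649 0.022 ]
 [0.4277 0.4788 0.022 ]
 [0.362  0.4644 0.022 ]
 [0.4385 0.4042 0.022 ]
 [0.4508 0.3317 0.022 ]
 [0.3834 0.3933 0.022 ]
 [0.402  0.3211 0.022 ]]
0.21158360133714962 1.7850710536842864
0.09997181256627646 1.7842091071970503
origin [0.41857594 0.3625741  0.022     ] [0.41866614 0.36256485 0.022     ]
[[0.488 0.273 0.   ]
 [0.488 0.108 0.   ]]
```

Converted, 0.556 m / 0.8 = 0.695, 0.44 m / 0.8 = 0.55.

```bash
echo '0.0 0.0125 0.05 0 0 | 0.0 0.0125 0.1 0 0 | 0.0 0.0125 0.15 0 0 | 0.0 0.0125 0.2 0 0 | 0.0 0.0125 0.25 0 0 | 0.0 0.0125 0.3 0 0 | 0.0 0.0125 0.35 0 0 | 0.0 0.0125 0.4 0 0 | 0.0 0.0125 0.45 0 0 | 0.0 0.0125 0.5 0 0 | 0.0 0.0125 0.55 0 0 | 0.0 0.0125 0.6 0 0 | 0.0 0.0125 0.65 0 0 | 0.0 0.0125 0.695 0 0 | 0.0 0.0125 0.695 0 0 | 0.0 0.0125 0.695 0 0 | 0.0 0.0125 0.695 0 0 | 0.0 0.0125 0.695 0 0' > path.dat && python3 nudge.py path.dat
python3 - <<'E'
from h import *
im,p,T=shot('wrist');cv2.imwrite('pics/w2.png',im);np.savez('w2.npz',T=T)
print(arm.get_state()['q'].round(3))
E
```

```text
t: 2.53
eef_pos: [0.3992, -0.1845, 0.2264]
ee_rot: [-3.141, 0.0, -0.001]
force: [-0.2, 0.1, 0.6]
width: 0.0006
gripper_force: 0.0
[ 0.019 -0.041 -0.476 -0.    -1.136  1.552]
```

View pics/w2.png

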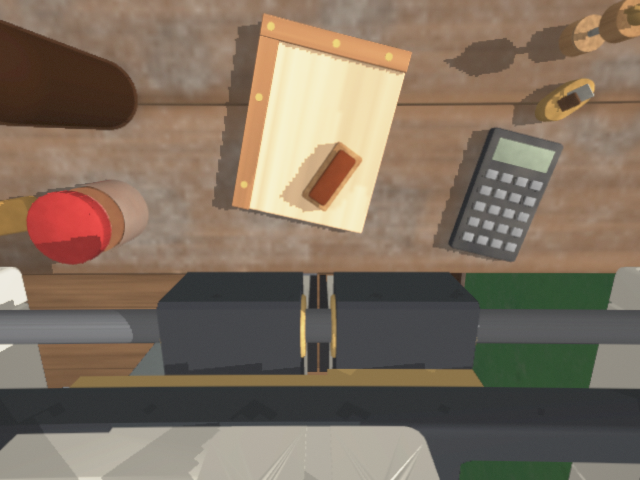

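The wrist view shows the hook's far-left corner at (265,16), far-right at (410,52), near-left at (233,206) and near-right at (363,233). The rosin is at (333,177), with the jar at the left.

```bash
cat >> h.py <<'E'
def ext(im,p,T):
    """resin top rect -> centre, angle of long axis (z=.039)"""
    hsv=cv2.cvtColor(im,cv2.COLOR_BGR2HSV)
    m=((hsv[...,0]<9)|(hsv[...,0]>172))&(hsv[...,1]>170)&(hsv[...,2]<170)
    m=cv2.morphologyEx(m.astype(np.uint8)*255,cv2.MORPH_OPEN,np.ones((3,3)))
    return m
def rect(cnt,p,T,z):
    W=px2w(cnt.reshape(-1,2)+0.0,p,T,z)[:,:2]
    (c,(a,b),t)=cv2.minAreaRect((W*1000).astype(np.float32))
    t=np.radians(t)+(0 if a>b else np.pi/2)
    t=(t+np.pi/2)%np.pi-np.pi/2
    return np.array(c)/1000,sorted((a,b)),t
E
python3 - <<'E'
from h import *
p=eyes.camera_params('wrist');T=np.load('w2.npz')['T'];im=cv2.imread('pics/w2.png')
m=ext(im,p,T);cs,_=cv2.findContours(m[:265],0,1)
for c in cs:
    if cv2.contourArea(c)>150: print(cv2.boundingRect(c),rect(c,p,T,.039))
# light board: 
hsv=cv2.cvtColor(im,cv2.COLOR_BGR2HSV)
for q in [(300,80),(268,100),(340,45),(350,160),(333,178),(320,205)]: print(q,hsv[q[1],q[0]])
P=px2w([[265,16],[410,52],[233,206]],p,T,.020);print('fence',P.round(4))
Q=px2w([[363,233],[250,209]],p,T,.015);print(Q.round(4))
ux=P[0]-P[2];print('len',np.linalg.norm(ux),np.arctan2(ux[1],ux[0]));uy=P[0]-P[1];print(np.linalg.norm(uy),np.arctan2(-uy[0],uy[1]))
c=(P[1]+P[2])/2;print('centre',c,(P[0]+Q[0])/2)
a=np.load
B=px2w([[340,143],[361,155],[306,199],[327,210]],p,T,.031);print('base',B.round(4),B.mean(0))
E
python3 -c "
import cv2;im=cv2.imread('pics/w2.png')[0:250,220:430];cv2.imwrite('pics/w2c.png',cv2.resize(im,None,fx=2.4,fy=2.4))"
```

```text
(300, 80) [ 25  46 247]
(268, 100) [ 15 108 224]
(340, 45) [ 16 129 225]
(350, 160) [  9 181 156]
(333, 178) [  9 176 145]
(320, 205) [ 15 129 188]
fence [[ 0.5761 -0.1362  0.02  ]
 [ 0.5468 -0.2686  0.02  ]
 [ 0.4033 -0.0957  0.02  ]]
[[ 0.373  -0.232   0.015 ]
 [ 0.3992 -0.1121  0.015 ]]
len 0.1774471392207864 -0.2307468211106645
0.13554161512165544 -0.2175747431997777
centre [ 0.47508105 -0.18212772  0.02      ] [ 0.47453259 -0.18411766  0.0175    ]
base [[ 0.4665 -0.2049  0.031 ]
 [ 0.4553 -0.2253  0.031 ]
 [ 0.4125 -0.1717  0.031 ]
 [ 0.4013 -0.1928  0.031 ]] [ 0.43388079 -0.19868707  0.031     ]
```

View pics/w2c.png

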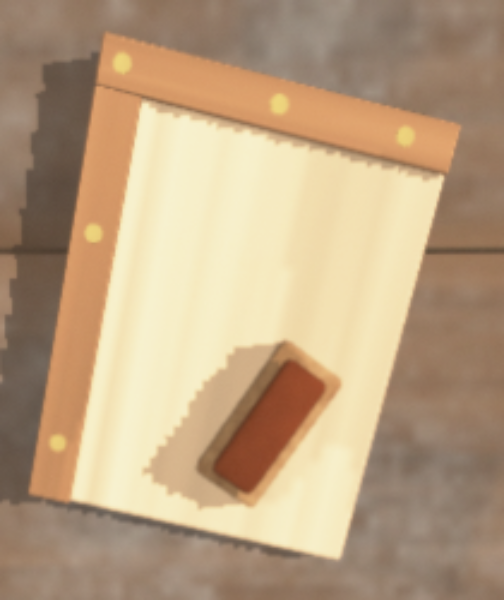

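Converted, 0.166 m / 0.8 = 0.2075, 0.0544 m / 0.8 = 0.068, 1.8 rad / 3.1416 = 0.573.

```bash
echo '0.0 0.0125 0.025 0 0.0382 | 0.0 0.025 0.05 0 0.0764 | 0.0 0.032 0.068 0 0.1146 | 0.0 0.032 0.068 0 0.1528 | 0.0 0.032 0.068 0 0.191 | 0.0 0.032 0.068 0 0.2292 | 0.0 0.032 0.068 0 0.2674 | 0.0 0.032 0.068 0 0.3056 | 0.0 0.032 0.068 0.025 0.3438 | 0.0 0.032 0.068 0.0625 0.382 | 0.0 0.032 0.068 0.1 0.4202 | 0.0 0.032 0.068 0.125 0.4584 | 0.0 0.032 0.068 0.15 0.4966 | 0.0 0.032 0.068 0.175 0.5348 | 0.0 0.032 0.068 0.2075 0.573 | 0.0 0.032 0.068 0.2075 0.573 | 0.0 0.032 0.068 0.2075 0.573 | 0.0 0.032 0.068 0.2075 0.573' > path.dat && python3 nudge.py path.dat
python3 - <<'E'
from h import *
im,p,T=shot('top');cv2.imwrite('pics/t1.png',im)
print(arm.get_state()['q'].round(3))
E
```

```text
t: 4.08
eef_pos: [0.4254, -0.2396, 0.0617]
ee_rot: [-3.141, -0.0, -1.797]
force: [-0.2, -0.8, 0.5]
width: 0.0005
gripper_force: 0.0
[-0.109  0.231 -0.606  0.001 -0.732 -0.118]
```

Converted, -0.074 m / 0.8 = -0.0925, -0.072 m / 0.8 = -0.09.

```bash
echo '0.0 0 0 0.025 0 | 0.0 0 0 0.0506 0 | 0.0 0 0 0.0506 0 | 0.0 -0.0075 0 0.0506 0 | 0.0 -0.015 0 0.0506 0 | 0.0 -0.0225 0 0.0506 0 | 0.0 -0.03 0 0.0506 0 | 0.0 -0.0375 0 0.0506 0 | 0.0 -0.045 0 0.0506 0 | 0.0 -0.0525 0 0.0506 0 | 0.0 -0.06 0 0.0506 0 | 0.0 -0.0663 0 0.0506 0 | 0.0 -0.0725 0 0.0506 0 | 0.0 -0.0775 0 0.0506 0 | 0.0 -0.0825 0 0.0506 0 | 0.0 -0.0863 0 0.0506 0 | 0.0 -0.09 0 0.0506 0 | 0.0 -0.0925 0 0.0506 0 | 0.0 -0.0925 0 0.0506 0' > path.dat && python3 nudge.py path.dat
python3 - <<'E'
from h import *
im,p,T=shot('top');cv2.imwrite('pics/t1.png',im)
im,p,T=shot('wrist');im2=cv2.resize(im[0:300],None,fx=1,fy=1);cv2.imwrite('pics/w3.png',im2)
E
```

```text
t: 5.72
eef_pos: [0.4414, -0.1678, 0.02]
ee_rot: [3.142, 0.0, -1.803]
force: [0.4, 1.2, 0.8]
width: 0.0003
gripper_force: 0.0
```

View pics/w3.png

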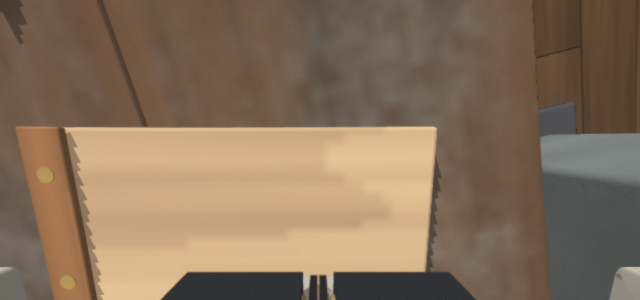

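The fingers hide the rosin in this view. I'll feel for the fence by force instead.

Converted, -0.003 m / 0.8 = -0.0038, -0.002 m / 0.8 = -0.0025.

```bash
echo '0.0 -0.0025 0 0 0 | 0.0 -0.0038 0 0 0 | 0.0 -0.0038 0 0 0' > path.dat && python3 nudge.py path.dat;echo '0.0 -0.0025 0 0 0 | 0.0 -0.0038 0 0 0 | 0.0 -0.0038 0 0 0' > path.dat && python3 nudge.py path.dat; echo '0.0 -0.0025 0 0 0 | 0.0 -0.0025 0 0 0' > path.dat && python3 nudge.py path.dat
```

```text
t: 6.07
eef_pos: [0.442, -0.165, 0.0201]
ee_rot: [-3.142, 0.0, -1.803]
force: [-0.3, -0.4, 0.3]
width: 0.0006
gripper_force: 0.0
t: 6.32
eef_pos: [0.4423, -0.1637, 0.0206]
ee_rot: [3.141, -0.002, -1.802]
force: [-0.6, -15.5, 3.7]
width: 0.0001
gripper_force: 7.1
t: 6.48
eef_pos: [0.4424, -0.1633, 0.021]
ee_rot: [3.141, -0.004, -1.801]
force: [-2.7, -28.2, 9.0]
width: 0.0003
gripper_force: 13.9
```

Converted, 0.063 m / 0.8 = 0.0788, -0.04 m / 0.8 = -0.05.

```bash
echo '0.0 0.0125 0 0 0 | 0.0 0.0175 0 0 0 | 0.0 0.0175 0 -0.0375 0 | 0.0 0.0175 0.0125 -0.05 0 | 0.0 0.0175 0.0438 -0.05 0 | 0.0 0 0.0788 -0.05 0 | 0.0 -0.03 0.0788 -0.05 0 | 0.0 -0.03 0.0788 -0.05 0 | 0.0 -0.03 0.0788 -0.05 0 | 0.0 -0.03 0.0788 -0.05 0 | 0.0 -0.03 0.0788 -0.05 0' > path.dat && python3 nudge.py path.dat
python3 - <<'E'
from h import *
im,p,T=shot('wrist');cv2.imwrite('pics/w4.png',im)
im,p,T=shot('top');cv2.imwrite('pics/t4.png',cv2.resize(im[180:300,350:470],None,fx=5,fy=5,interpolation=2))
E
```

```text
t: 7.4
eef_pos: [0.3874, -0.1226, 0.0599]
ee_rot: [3.141, 0.0, -1.803]
force: [0.3, -0.1, -0.5]
width: 0.0004
gripper_force: 0.0
```

View pics/t4.png

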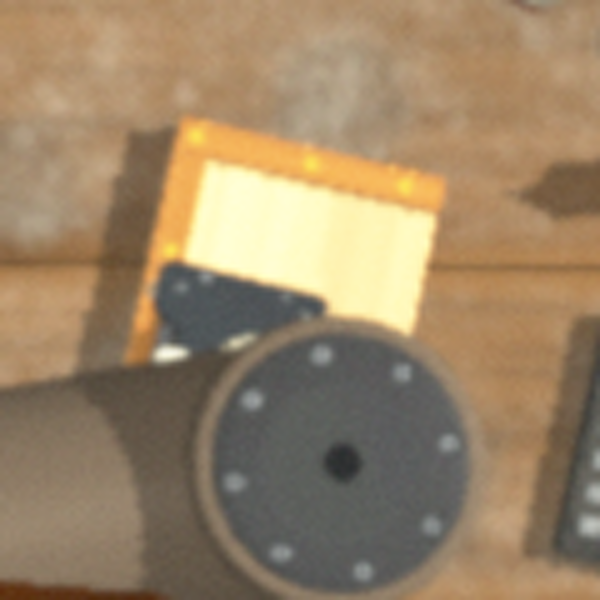

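The arm hides the rosin. I'll lower and push along the left fence, watching the force.

Converted, -0.079 m / 0.8 = -0.0988, 0.039 m / 0.8 = 0.0488.

```bash
echo '0.0 0 0 0.025 0 | 0.0 0 0 0.0488 0 | 0.0 0 0 0.0488 0 | 0.0 0 -0.0075 0.0488 0 | 0.0 0 -0.015 0.0488 0 | 0.0 0 -0.0225 0.0488 0 | 0.0 0 -0.03 0.0488 0 | 0.0 0 -0.0375 0.0488 0 | 0.0 0 -0.045 0.0488 0 | 0.0 0 -0.0525 0.0488 0 | 0.0 0 -0.06 0.0488 0 | 0.0 0 -0.0675 0.0488 0 | 0.0 0 -0.075 0.0488 0 | 0.0 0 -0.0813 0.0488 0 | 0.0 0 -0.0875 0.0488 0 | 0.0 0 -0.0925 0.0488 0 | 0.0 0 -0.0963 0.0488 0 | 0.0 0 -0.0988 0.0488 0 | 0.0 0 -0.0988 0.0488 0' > path.dat && python3 nudge.py path.dat; echo '0.0 0 -0.0025 0 0 | 0.0 0 -0.0038 0 0 | 0.0 0 -0.0038 0 0' > path.dat && python3 nudge.py path.dat
```

```text
t: 9.08
eef_pos: [0.4646, -0.1407, 0.021]
ee_rot: [-3.141, -0.0, -1.803]
force: [-0.1, 0.5, -1.0]
width: 0.0005
gripper_force: 0.0
t: 9.33
eef_pos: [0.4673, -0.1413, 0.0211]
ee_rot: [-3.141, 0.0, -1.803]
force: [0.7, 0.4, -0.2]
width: 0.0006
gripper_force: 0.0
```

Converted, -0.003 m / 0.8 = -0.0038, -0.002 m / 0.8 = -0.0025.

```bash
echo '0.0 0 -0.0025 0 0 | 0.0 0 -0.0038 0 0 | 0.0 0 -0.0038 0 0' > path.dat && python3 nudge.py path.dat; echo '0.0 0 -0.0025 0 0 | 0.0 0 -0.0025 0 0' > path.dat && python3 nudge.py path.dat;  echo '0.0 0 -0.0025 0 0 | 0.0 0 -0.0025 0 0' > path.dat && python3 nudge.py path.dat
```

```text
t: 9.58
eef_pos: [0.4704, -0.142, 0.0211]
ee_rot: [-3.141, 0.0, -1.803]
force: [0.5, -0.4, -0.0]
width: 0.0005
gripper_force: 0.0
t: 9.75
eef_pos: [0.4724, -0.1425, 0.0211]
ee_rot: [-3.141, 0.0, -1.803]
force: [0.4, 0.0, 0.5]
width: 0.0004
gripper_force: 0.0
t: 9.92
eef_pos: [0.4743, -0.1429, 0.0211]
ee_rot: [-3.141, 0.0, -1.803]
force: [1.2, -1.0, 0.9]
width: 0.0004
gripper_force: 0.0
```

Converted, -0.002 m / 0.8 = -0.0025.

```bash
for i in 1 2 3; do echo '0.0 0 -0.0025 0 0 | 0.0 0 -0.0025 0 0' > path.dat && python3 nudge.py path.dat | sed -n '2p;4p'; done
```

```text
eef_pos: [0.4757, -0.1434, 0.021]
force: [-0.2, -0.2, 1.2]
eef_pos: [0.4757, -0.1438, 0.0206]
force: [-6.0, 2.7, 4.5]
eef_pos: [0.4757, -0.1441, 0.0202]
force: [-12.1, 6.1, 9.3]
```

Converted, -0.16 m / 0.8 = -0.2, -0.06 m / 0.8 = -0.075.

```bash
echo '0.0 0 0.0125 0 0 | 0.0 0 0.0188 -0.025 0 | 0.0 0 0.0188 -0.075 0 | 0.0 0 0.0125 -0.125 0 | 0.0 -0.0375 0 -0.175 0 | 0.0 -0.075 -0.025 -0.2 0 | 0.0 -0.075 -0.05 -0.2 0 | 0.0 -0.075 -0.05 -0.2 0 | 0.0 -0.075 -0.05 -0.2 0 | 0.0 -0.075 -0.05 -0.2 0 | 0.0 -0.075 -0.05 -0.2 0' > path.dat && python3 nudge.py path.dat
python3 - <<'E'
from h import *
im,p,T=shot('wrist');cv2.imwrite('pics/w5.png',im);np.savez('w5.npz',T=T)
cv2.imwrite('pics/w5c.png',cv2.resize(im[80:280,200:440],None,fx=3,fy=3))
E
```

```text
t: 11.33
eef_pos: [0.5315, -0.0954, 0.1804]
ee_rot: [3.14, -0.0, -1.803]
force: [0.1, -0.4, -0.2]
width: 0.0007
gripper_force: 0.0
```

View pics/w5c.png

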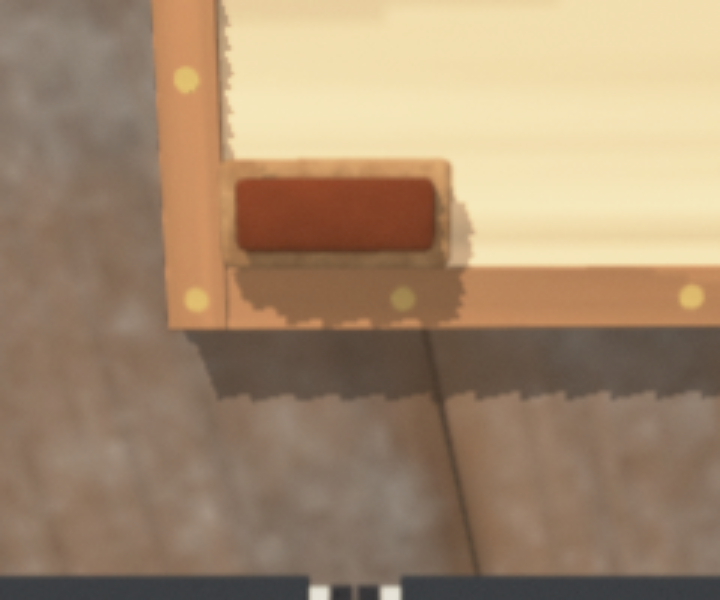

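The rosin looks flush in the corner: base (225–450, 160–265) in the crop, fence corner at (170,329). A numerical check follows.

Run:
```python
from h import *
p=eyes.camera_params('wrist');T=np.load('w5.npz')['T']
f=lambda l,z:px2w(np.array(l)/3+[200,80],p,T,z)[:,:2]
F=f([[170,329],[720,327],[152,0]],.02);print(F.round(4))
ux=F[0]-F[1];a=np.arctan2(ux[1],ux[0]);d=F[0]-F[2];b=np.arctan2(-d[0],d[1]);print('yaw',a,b)
a=(a+b)/2;M=np.array([[np.cos(a),-np.sin(a)],[np.sin(a),np.cos(a)]])
o=F[0]-M@[.09,.07];s=o+M@[.0395,.037];print('hook',o,'seat',s)
r=f([[236,178],[434,178],[434,252],[236,252]],.039);c=r.mean(0);print('rosin rel hook',M.T@(c-o),M.T@(c-s))
r2=r[0]+r[3]-r[1]-r[2];print(np.arctan2(r2[1],r2[0])-a)
B=f([[225,160],[450,160],[450,266],[225,266]],.031);print((B-s)@M)
```

```text
[[ 0.578  -0.1339]
 [ 0.4186 -0.0967]
 [ 0.5578 -0.2218]]
yaw -0.229432276824002 -0.22623514231398875
hook [ 0.47456283 -0.18181068] seat [ 0.52139917 -0.15468861]
rosin rel hook [0.04022499 0.03658856] [ 0.00072499 -0.00041144]
-0.004358207030540628
[[ 0.03103481 -0.01504413]
 [-0.03099241 -0.01477823]
 [-0.03159175  0.0139636 ]
 [ 0.03213454  0.01367841]]
```

Converted, 0.18 m / 0.8 = 0.225, -0.06 m / 0.8 = -0.075.

```bash
echo '0.0 0 0.05 -0.025 0 | 0.0 -0.0125 0.1 -0.05 0 | 0.0 -0.025 0.15 -0.075 0 | 0.0 -0.0438 0.1875 -0.075 0 | 0.0 -0.0438 0.225 -0.075 0 | 0.0 -0.0438 0.225 -0.075 0 | 0.0 -0.0438 0.225 -0.075 0 | 0.0 -0.0438 0.225 -0.075 0 | 0.0 -0.0438 0.225 -0.075 0' > path.dat && python3 nudge.py path.dat; python3 -c "
from h import *;print(arm.get_state()['q'].round(3))"
```

```text
t: 12.13
eef_pos: [0.3657, -0.0199, 0.2409]
ee_rot: [3.141, -0.0, -1.803]
force: [0.3, -0.7, -0.2]
width: 0.0004
gripper_force: 0.0
[ 0.497 -0.2   -0.574  0.    -1.197 -0.73 ]
```

Converted, -0.37 m / 0.8 = -0.4625, -0.36 m / 0.8 = -0.45, -0.446 rad / 3.1416 = -0.142.

```bash
echo '0.088 -0.05 0.0125 0 0 | 0.088 -0.1 0.025 0 0 | 0.088 -0.15 0.0375 0 0 | 0.088 -0.2 0.05 0 0 | 0.088 -0.25 0.0625 0 0 | 0.088 -0.3 0.075 0 -0.0318 | 0.088 -0.35 0.0875 0 -0.0637 | 0.088 -0.4 0.1 0 -0.0955 | 0.088 -0.45 0.1125 0 -0.1273 | 0.088 -0.4625 0.1163 0 -0.142 | 0.088 -0.4625 0.1163 0 -0.142 | 0.088 -0.4625 0.1163 0 -0.142 | 0.088 -0.4625 0.1163 0 -0.142 | 0.088 -0.4625 0.1163 0 -0.142' > path.dat && python3 nudge.py path.dat; python3 -c "
from h import *;print(arm.get_state()['q'].round(3));s=arm.get_state();
print(totool(np.array([.4186,.3625,.004])-s['eef_pos']))"
```

```text
t: 13.3
eef_pos: [0.3604, 0.3608, 0.2408]
ee_rot: [3.141, -0.001, -1.359]
force: [-1.5, 0.1, 0.1]
width: 0.085
gripper_force: 0.0
[ 1.171  0.076 -0.323 -0.    -1.173 -0.96 ]
[ 0.01042079 -0.05735302  0.23674722]
```

Converted, 0.2358 m / 0.8 = 0.2948, 0.02 m / 0.8 = 0.025.

```bash
echo '0.088 0.0063 -0.0375 0.025 0 | 0.088 0.013 -0.0718 0.0625 0 | 0.088 0.013 -0.0718 0.1125 0 | 0.088 0.013 -0.0718 0.1625 0 | 0.088 0.013 -0.0718 0.2125 0 | 0.088 0.013 -0.0718 0.25 0 | 0.088 0.013 -0.0718 0.275 0 | 0.088 0.013 -0.0718 0.2875 0 | 0.088 0.013 -0.0718 0.2948 0 | 0.088 0.013 -0.0718 0.2948 0 | 0.088 0.013 -0.0718 0.2948 0 | 0.088 0.013 -0.0718 0.2948 0' > path.dat && python3 nudge.py path.dat; echo '0.07 0 0 0 0 | 0.064 0 0 0 0 | 0.060 0 0 0 0 | 0.057 0 0 0 0 | 0.056 0 0 0 0 | 0.056 0 0 0 0 | 0.056 0 0 0 0 | 0.056 0 0 0 0' > path.dat && python3 nudge.py path.dat 20
```

```text
t: 14.3
eef_pos: [0.4189, 0.3648, 0.0069]
ee_rot: [-3.14, 0.002, -1.357]
force: [-0.4, 0.3, -0.2]
width: 0.0877
gripper_force: 0.0
t: 14.97
eef_pos: [0.4184, 0.3641, 0.0055]
ee_rot: [-3.141, 0.0, -1.357]
force: [-0.1, -0.0, 3.2]
width: 0.0561
gripper_force: 7.7
```

Converted, -0.145 m / 0.8 = -0.1813, -0.13 m / 0.8 = -0.1625.

```bash
echo '0.056 0 0 -0.0125 0 | 0.056 0 0 -0.0375 0 | 0.056 0 0 -0.0625 0 | 0.056 0 0 -0.0875 0 | 0.056 0 0 -0.1125 0 | 0.056 0 0 -0.1375 0 | 0.056 0 0 -0.1625 0 | 0.056 0 0.025 -0.1813 0 | 0.056 -0.0063 0.05 -0.1813 0 | 0.056 -0.0125 0.0725 -0.1813 0 | 0.056 -0.0125 0.0725 -0.1813 0 | 0.056 -0.0125 0.0725 -0.1813 0 | 0.056 -0.0125 0.0725 -0.1813 0' > path.dat && python3 nudge.py path.dat
python3 - <<'E'
from h import *
print(arm.get_state()['q'].round(3))
im,p,T=shot('wrist');cv2.imwrite('pics/w6.png',im);np.savez('w6.npz',T=T,tool=tool())
E
```

```text
t: 16.05
eef_pos: [0.3594, 0.3613, 0.1506]
ee_rot: [-3.141, 0.0, -1.356]
force: [-0.3, -0.5, -1.0]
width: 0.056
gripper_force: 6.2
[ 1.174  0.153 -0.455  0.    -0.963 -0.959]
```

View pics/w6.png

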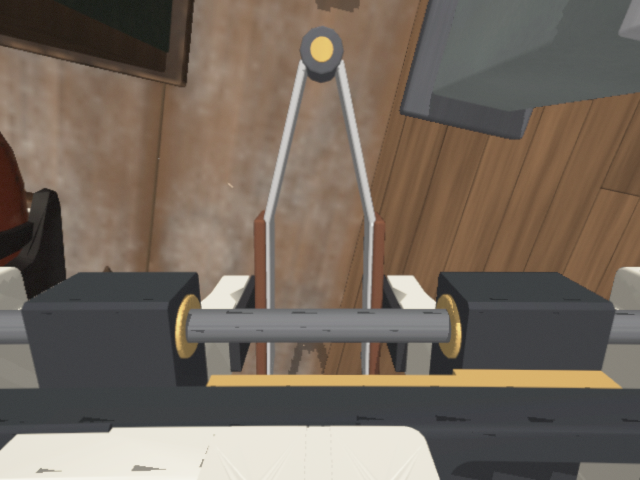

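The tongs are held by the scales, with the hinge at (322,48) and the arms symmetric about column 320. I'll work out the tongs' offset in the tool frame and the goal.

Run:
```python
from h import *
p=eyes.camera_params('wrist')
print(px2w([[322,48],[322,48]],p,p['hand_eye'],-.0165).round(4))
```

```text
[[ 0.1022  0.0014 -0.0165]
 [ 0.1022  0.0014 -0.0165]]
```

The rows are not in the units I measure in: shifts go in shares of 0.8 m and turns go in shares of pi rad. I convert before sending: 0.479 m / 0.8 = 0.5988, 0.36 m / 0.8 = 0.45.

```bash
echo '0.056 0.0188 0.0038 0 0 | 0.056 0.0563 0.0125 0 0 | 0.056 0.1 0.0213 0 0 | 0.056 0.1438 0.0313 0 0 | 0.056 0.1875 0.0413 0 0 | 0.056 0.2313 0.05 0 0 | 0.056 0.275 0.06 0 0 | 0.056 0.3188 0.0688 0 0 | 0.056 0.3625 0.0788 0 0 | 0.056 0.4063 0.0888 0 0 | 0.056 0.45 0.0975 0 0 | 0.056 0.4938 0.1075 0 0 | 0.056 0.5375 0.1175 0 0 | 0.056 0.575 0.125 0 0 | 0.056 0.5938 0.13 0 0 | 0.056 0.5988 0.13 0 0 | 0.056 0.5988 0.13 0 0 | 0.056 0.5988 0.13 0 0' > path.dat && python3 nudge.py path.dat
python3 -c "
from h import *;s=arm.get_state();print(s['q'].round(3));
print(totool(np.array([.4255,-.1324,.15])-s['eef_pos']))"
```

```text
t: 17.6
eef_pos: [0.3593, -0.129, 0.1501]
ee_rot: [3.141, 0.0, -1.358]
force: [-0.1, -0.1, -1.2]
width: 0.0556
gripper_force: 6.2
[ 0.182 -0.077 -0.7   -0.    -0.948  0.031]
[ 1.72409296e-02 -6.39752710e-02  7.67178197e-05]
```

Converted, -0.064 m / 0.8 = -0.08, -0.04 m / 0.8 = -0.05, 2.012 rad / 3.1416 = 0.6404.

```bash
echo '0.056 0 -0.0125 0 0.0191 | 0.056 0.0125 -0.025 0 0.0509 | 0.056 0.0215 -0.05 0 0.0859 | 0.056 0.0215 -0.08 0 0.121 | 0.056 0.0215 -0.08 0 0.156 | 0.056 0.0215 -0.08 0 0.191 | 0.056 0.0215 -0.08 0 0.226 | 0.056 0.0215 -0.08 0 0.261 | 0.056 0.0215 -0.08 0 0.296 | 0.056 0.0215 -0.08 0 0.331 | 0.056 0.0215 -0.08 0 0.3661 | 0.056 0.0215 -0.08 0 0.4011 | 0.056 0.0215 -0.08 0 0.4361 | 0.056 0.0215 -0.08 0 0.4711 | 0.056 0.0215 -0.08 0 0.5061 | 0.056 0.0215 -0.08 0 0.5411 | 0.056 0.0215 -0.08 0 0.5761 | 0.056 0.0215 -0.08 0 0.6112 | 0.056 0.0215 -0.08 0 0.6303 | 0.056 0.0215 -0.08 0 0.6404' > path.dat && python3 nudge.py path.dat
echo '0.056 0 0 0 0 | 0.056 0 0 0 0 | 0.056 0 0 0 0 | 0.056 0 0 0 0' > path.dat && python3 nudge.py path.dat
python3 - <<'E'
from h import *
s=arm.get_state();print(s['q'].round(3), totool(np.array([.4255,-.1324,.0]) -s['eef_pos']))
im,p,T=shot('wrist');cv2.imwrite('pics/w7.png',im)
print(px2w([[322,48]],p,p['hand_eye'],-.0165).round(4))
im,p,T=shot('side');cv2.imwrite('pics/s7.png',cv2.resize(im[130:330,220:460],None,fx=3,fy=3))
E
```

```text
t: 19.27
eef_pos: [0.4259, -0.1307, 0.1503]
ee_rot: [3.142, -0.0, 2.913]
force: [0.7, -0.2, -1.4]
width: 0.0561
gripper_force: 6.2
t: 19.6
eef_pos: [0.4258, -0.1317, 0.1503]
ee_rot: [3.142, -0.0, 2.916]
force: [-0.2, -0.3, -1.4]
width: 0.056
gripper_force: 6.2
[ 0.145  0.044 -0.582 -0.    -0.945 -1.941] [ 1.24444183e-04 -7.91163368e-04  1.50292654e-01]
[[ 0.1032  0.0022 -0.0165]]
```

View pics/s7.png

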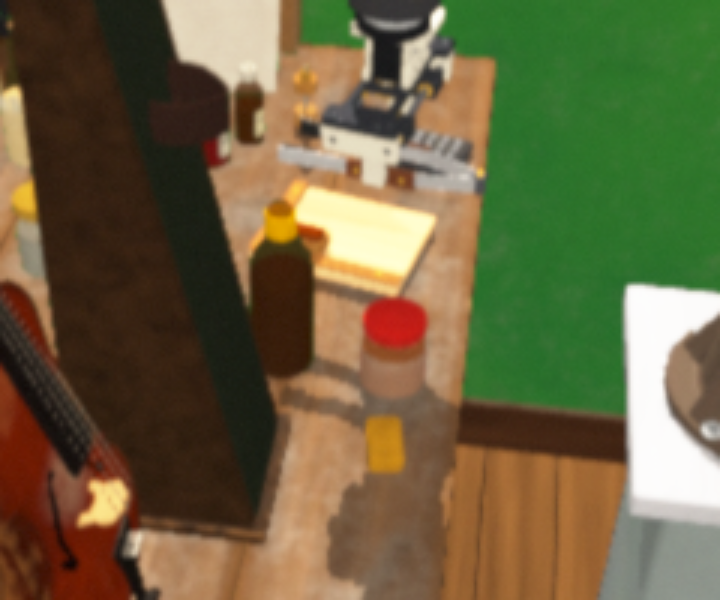

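Converted, 0.1228 m / 0.8 = 0.1535, 0.085 m / 0.8 = 0.1063.

```bash
echo '0.056 0 -0.0013 0.025 0 | 0.056 0 -0.0013 0.0563 0 | 0.056 0 -0.0013 0.0875 0 | 0.056 0 -0.0013 0.1063 0 | 0.056 0 -0.0013 0.1213 0 | 0.056 0 -0.0013 0.1338 0 | 0.056 0 -0.0013 0.1438 0 | 0.056 0 -0.0013 0.15 0 | 0.056 0 -0.0013 0.1535 0 | 0.056 0 -0.0013 0.1535 0 | 0.056 0 -0.0013 0.1535 0 | 0.056 0 -0.0013 0.1535 0' > path.dat && python3 nudge.py path.dat
```

```text
t: 20.7
eef_pos: [0.426, -0.133, 0.028]
ee_rot: [3.141, 0.001, 2.915]
force: [0.4, -0.4, -1.7]
width: 0.0561
gripper_force: 6.2
```

```bash
echo '0.055 0 0 0.0019 0 | 0.054 0 0 0.0019 0 | 0.053 0 0 0.0019 0 | 0.052 0 0 0.0019 0 | 0.051 0 0 0.0019 0 | 0.050 0 0 0.0019 0 | 0.049 0 0 0.0019 0 | 0.048 0 0 0.0019 0 | 0.047 0 0 0.0019 0 | 0.045 0 0 0.0019 0 | 0.04 0 0 0.0019 0 | 0.04 0 0 0.0019 0 | 0.04 0 0 0.0019 0 | 0.04 0 0 0.0019 0 | 0.04 0 0 0.0019 0 | 0.04 0 0 0.0019 0' > path.dat && python3 nudge.py path.dat 28
```

```text
t: 22.03
eef_pos: [0.4255, -0.133, 0.026]
ee_rot: [-3.142, -0.0, 2.914]
force: [0.4, 0.0, -1.0]
width: 0.0477
gripper_force: 28.0
```

Converted, -0.1 m / 0.8 = -0.125, -0.098 m / 0.8 = -0.1225.

```bash
echo '0.04 0 0 -0.0025 0 | 0.04 0 0 -0.0075 0 | 0.04 0 0 -0.015 0 | 0.04 0 0 -0.025 0 | 0.04 0 0 -0.0375 0 | 0.04 0 0 -0.05 0 | 0.04 0 0 -0.0625 0 | 0.04 0 0 -0.075 0 | 0.04 0 0 -0.0875 0 | 0.04 0 0 -0.1 0 | 0.04 0 0 -0.11 0 | 0.04 0 0 -0.1175 0 | 0.04 0 0 -0.1225 0 | 0.04 0 0 -0.125 0 | 0.04 0 0 -0.125 0 | 0.04 0 0 -0.125 0 | 0.04 0 0 -0.125 0 | 0.04 0 0 -0.125 0 | 0.04 0 0 -0.125 0' > path.dat && python3 nudge.py path.dat
python3 - <<'E'
from h import *
for n in ('top','side'):
    im,p,T=shot(n);cv2.imwrite(f'pics/{n}8.png',im)
hsv=cv2.cvtColor(im,cv2.COLOR_BGR2HSV)
old=cv2.imread('pics/s7.png')
# reddish resin blobs in the side view near the hook
m=((hsv[...,0]<13)&(hsv[...,1]>150)&(hsv[...,2]<190)).astype(np.uint8)*255
n,l,st,c=cv2.connectedComponentsWithStats(m[150:260,300:400])
print([(s[:4]+[300,150,0,0],s[4]) for s in st[1:] if s[4]>6])
# where the rosin at seat / lifted 0.1 would project
p=eyes.camera_params('side');Ti=np.linalg.inv(p['T']);K=np.array([[p['fx'],0,p['cx']],[0,p['fy'],p['cy']],[0,0,1]])
for z in(.031,.13):
  print(z,cv2.projectPoints(np.array([[.5214,-.1547,z]]),cv2.Rodrigues(Ti[:3,:3])[0],Ti[:3,3],K,p['D'])[0].ravel())
E
```

```text
t: 23.62
eef_pos: [0.4253, -0.1331, 0.1256]
ee_rot: [-3.141, -0.001, 2.914]
force: [0.1, 0.0, -2.4]
width: 0.0476
gripper_force: 28.0
[(array([312, 179,  15,   6]), np.int32(57)), (array([350, 192,   7,   6]), np.int32(22)), (array([305, 216,  18,  40]), np.int32(430)), (array([341, 229,  22,  22]), np.int32(262))]
0.031 [319.35349385 207.28693611]
0.13 [319.29013609 183.3089082 ]
```

The resin blob is at (319,182) in the side view. That matches the predicted spot for a 10 cm lift (319,183), and the wrist load rose by about the rosin's weight. I'll let it settle, then hand in.

```bash
echo '0.04 0 0 0 0 | 0.04 0 0 0 0 | 0.04 0 0 0 0 | 0.04 0 0 0 0 | 0.04 0 0 0 0' > path.dat && python3 nudge.py path.dat; python3 -c "
from station import arm, eyes;print(arm.job_done())"
```

```text
t: 24.13
eef_pos: [0.4255, -0.133, 0.126]
ee_rot: [-3.142, 0.0, 2.914]
force: [0.6, -0.0, -1.7]
width: 0.0477
gripper_force: 28.0
the job is handed in; nothing more can be done
None
```

Handed in at about 24 s: the rosin was pushed flush into the corner, gripped in the tongs and is held about 10 cm above the board; `job_done()` gave no verdict, and I viewed 11 pictures, one over the limit of 10.

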